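# Unbolt the perfume pen's sprung gate and hold it ajar

## Robot

A 7-joint arm with a two-finger parallel gripper is mounted at the origin on the work surface. World frame = base frame: x ahead of the robot, y to its left, z up, the work surface at z = 0. Lengths are in m, angles in rad, forces in N, time in s.
With the tool pointing down it reaches from about 0.425 to 0.925 m from the base axis. Payload 6.8 kg.
Tool frame: the origin (TCP) lies at the very end of the fingers, on their centre line; the grasp point (between the pads) lies 19 mm behind it; z points along the fingers, y is the line along which they close (so a half turn about z gives the same grasp; the last joint's range is limited). The gripper opens to 85 mm and grips with 20 to 120 N. Pads are 22 mm wide; open, the fingers measure 114 mm over their backs; the gripper's body (76 mm by 85 mm) begins 54 mm behind the grasp point. The pads swing forward as they close: fully open they stand 13 mm farther back than shut.
Start: joints at [1.098, 0.477, 0.022, 1.555, -0.011, 1.109, -0.083], TCP at [0.241, -0.631, 0.231] pointing down, gripper open.
Joint ranges: [-2.96, 2.96], [-0.34, 2.1], [-1.41, 1.46], [0.24, 2.44], [-1.37, 4.51], [0.17, 1.92], [-2.96, 2.96]. Speed limits (rad/s): [2.39, 2.39, 3.14, 3.14, 3.14, 3.14, 3.14].

## Interface

Orientations are given as a rotation vector (axis times angle).
In Python, from bench import get_obs, viewer, r gives the robot as it stands. The module is installed in compiled form; this text tells all that it offers.
- The arm moves only by the tool play_rows, never from a script. Its argument "commands" is a list that holds one entry, the list of rows, each a list of 5 numbers: the gripper's target within -1 to 1 (shut at 1, half-way at 0, fully open at -1), then the shift along the tool's x, y, z scaled (see below), then the turn about the tool's z scaled (see below). A call has 1 to 12 rows; each row is the pose to reach, as a shift and turn from the pose commanded when the call began, along the tool's axes at that moment; what a row does not reach only later rows make up. The controller multiplies each number of a shift by 0.2 m and each number of a turn by pi/2 rad. A row lasts 1/12 s, in which the tool goes at most 41.7 mm and 7.16 degrees, less where a joint would pass 70% of its speed; a pose out of reach is approached as far as the arm can. A call with a number of a shift or a turn outside -1 to 1 is refused whole. A call with a gripper value outside its range is refused whole. The fingers move at their own pace and stop on an object; "grip_force" is the grip in N (left out, the last holds). Time passes only in rows, so rows that repeat a pose let the fingers close. It gives the time, the measured TCP pose, the force, the opening and the grip force at its end, in the units of the state.
- get_obs(): the state, without advancing time (a new reading comes with each control period).
- viewer.grab_frame(name): name is "scene" or "top" or "wrist"; returns a dict with "pixels" (420x560x3 uint8, red, green, blue), "fovy" (degrees; the focal length in pixels is half the picture's height over the tangent of half this angle, whatever the lens; pixels are square), "cx", "cy" (the principal point, pixels), "distortion" ([k1, k2, p1, p2, k3] as OpenCV has them; the pictures are not rectified), "world_to_cam" (4x4, takes a point from world to camera coordinates); the wrist camera has in their place "hand_eye" (4x4, takes a point from camera to tool coordinates, whose origin is the TCP and whose axes are the flange's). Camera axes: x right, y up, looking along -z (the intrinsics and any distortion apply to the point x, -y, -z); pixel columns grow to the right and rows downward; lengths in m; the calibration is good to about 2 mm. A picture is of the moment at which its call begins: read the wrist's pose just before it. There is no depth.
- r.hand_in(): hands the job in; it is judged then, once.
Trained networks look in a picture, given as the dict that the camera call returned (one of the last four; its "shot" number tells which), for a name from the list of things; names that differ only in an ending like _2 or _b are one class to them, and where a whole thing is asked for, a point or a joint stands for the part that bears it (a point fixed in the world has none). Each returns a list of dicts, best first, with "score" (0 to 1); they miss things now and then, are a little off and sometimes report something else, mostly with a low value. They report only what shows in the picture. A call takes as long as a camera call.
- viewer.trace(picture, thing): "pixels" (420x560 bool, what is visible of it) and "rect" ([left, top, right, bottom] in pixels, round what is visible of it).
The state is a dict: "clock": time; "joints": joint angles; "qvel": joint speeds; "tau": joint torques, N m; "tcp_pos": TCP position; "orientation": TCP orientation; "contact_force": force on the tool from outside, world axes, zero at the start; "moment": the same for the moment, N m; "grip_width": finger opening in m; "gripper_force": force on a finger pad.
Only numpy, scipy, OpenCV 4.12 (cv2) and the standard library are available. Lean on these libraries where they do the work, as an engineer would, in place of code of your own. Each camera call takes 0.05 s, during which the arm holds its last target. There are 200 camera calls.

## Task

On the shop counter, open the little cream gate of the perfume pen for the shopkeeper: first give the black clamp knob its quarter turn clockwise so that its yellow stop arm no longer blocks the barrel bolt, then lift the sagging bolt by its red knob over the bent lip of the keeper while drawing it back all the way, and swing the gate towards the robot until its free edge stands about ten centimetres open. The gate is sprung and falls shut, so finish while still holding it there, steady, with the bolt drawn; leave the two bottles in the pen and the tin on the counter where they are.

Things in the scene. Friction and masses are not known exactly. Their poses are not given: they have to be found in the camera images.
- pen: Cream wooden pen fixed to the counter, 440 wide, 250 deep, walls 122 high. Origin on the counter under the gate's middle; x points through the shut gate into the pen, y left along the gate to its hinge, z up. Shut gate: x -14 to 14, y 186 to -148, z 15 to 150; on it a batten 28 wide (top z 162) carrying clamp knob and bolt. Hinge axis x 0, y 190. Keeper post y -156 to -212, top z 150.
- keeper_lip (a point): Top middle of the keeper's brass bent-up lip (6 thick, 24 wide, top z 166) on the post past the gate's free edge, pen y -163. On either side a steel cheek (faces at x -16 and 16, y -158 to -202, 12 thick, up to z 206) keeps the bolt, and so the gate, from swinging. The bolt's head sags behind the lip, 10 below its top.
- bolt_head (a point): Centre of the bolt's steel head (24 wide, 14 long, 32 high) at the end of its rod (12 diameter), at the start in the keeper at pen x 0, y -183, z about 172. The rod lies along the gate over the batten's middle, pivoted at its tail on a dark flat slide bar.
- clamp_grip (a point): Grip point of the black clamp knob, on its upright axis, z 217, at pen x 0, y 125 while the gate is shut. Bar 46 long, 13 wide, z 199 to 231, in line with the yellow stop arm (63 long from the axis, 16 wide, z 181 to 191). The point turns with the knob: bar and arm lie along its y, the arm to its -y.
- clamp (a joint): Turn of the clamp knob, rad, clockwise seen from above. Near 0 (starts 0 to 0.1) the stop arm points along the gate at the bolt's tail, 4 mm from it, and blocks it; at 1.57 (stop) the arm sticks out squarely from the gate's front towards the robot and the bolt is free. Stiff, 0.15 N m; stays where left.
- bolt_knob (a point): Grip point of the bolt's red knob, an upright cylinder 22 in diameter from 26 below this point to 16 above. At the start at pen x 0, y -92, z about 216. Its x is across the gate, z up along the knob (leaning 3 degrees as the bolt sags). Rod below has its top at z 184; nearest neighbour a guide strap 33 towards the hinge, up to z 200.
- bolt (a joint): How far the bolt is drawn, m, along the gate towards the hinge: 0 fully shot, 0.05 fully drawn (stop). Unless lifted its head meets the lip at about 0.010; it must stay lifted until about 0.033, and is out of the keeper from 0.035. Friction about 1.5 N; stays where left.
- bolt_lift (a joint): How far the bolt is lifted, rad, about a level axis across the gate 140 mm from the red knob towards the hinge: 0 sagged, stop at 0.11 (red knob 15 mm up). Above 0.046 (red knob 6.5 mm up) the head clears the lip. Falls back by its weight (about 0.3 kg) when let go.
- hinge (a point): Point on the gate's upright hinge axis, at the height of the gate's top (150 above the counter).
- stile (a point): Top of the gate's free edge, mid-thickness, 338 mm from the hinge axis, 150 above the counter. Moves with the gate.
- gate (a joint): Opening of the gate in rad, 0 shut, growing as its free edge swings towards the robot (turning clockwise seen from above about the hinge); stop at 1.2. A spring shuts it: about 0.32 N m when shut plus 0.8 N m per rad. 0.30 rad is a gap of about 100 mm at the free edge.
- leaf: The swinging gate leaf with all it carries (bolt, clamp knob). Origin at counter height on the hinge axis; y points back from the free edge to the hinge, z up; same axes as the pen when shut.
- amber_bottle: Amber perfume bottle with brass cap, 42 in diameter and 112 high, standing in the pen behind the gate. Origin at the centre of its underside. Bystander.
- green_bottle: Green perfume bottle with black cap, 42 in diameter and 105 high, standing in the pen behind the gate. Origin at the centre of its underside. Bystander.
- tin: Brass-coloured tin with a copper band and pale top, 64 in diameter and 85 high, on the counter to the right of the pen and nearer the robot. Origin at the centre of its underside. Bystander.

How it is judged:
On the way, in this order (a step that is already met when the one before it is completed fails the run):
1. the clamp knob is turned so that its arm is clear, the bolt still shot (value of joint clamp above 1.1 rad and value of joint bolt below 0.012 m), for 0.1 s.
2. the bolt is drawn out of the keeper, the gate not yet swung (value of joint bolt above 0.037 m and value of joint gate below 0.1 rad), for 0.05 s.
At the end, for the whole second after the job is handed in: Fingers press on the gate or what it carries (over 0.8 N); gate still (under 0.05 rad/s), 0.19 to 0.42 rad open (64 to 142 mm at the free edge), not touching bottles or tin; bolt drawn over 35 mm; clamp past 1.1 rad; bottles and tin within 30 mm of their places (value of joint gate between 0.19 and 0.42 rad and velocity of joint gate between -0.05 and 0.05 rad/s and value of joint bolt above 0.035 m and value of joint clamp above 1.1 rad and contact force between the fingers and leaf above 0.8 N and contact force between leaf and tin below 0.05 N and contact force between leaf and amber_bottle below 0.05 N and contact force between leaf and green_bottle below 0.05 N and distance of each of tin, amber_bottle, green_bottle from where it was at the start of the episode below 0.03 m); the arm keeps its last pose, push and grip.
It fails at once if a bottle or the tin is pushed away (distance of any of tin, amber_bottle, green_bottle from where it was at the start of the episode above 0.03 m).
It fails at once if a bottle or the tin is tipped (angle between any of tin, amber_bottle, green_bottle's own z axis and vertical above 0.5 rad).
It also fails if it takes over 48 s, if anything falls off the work surface, if the arm or the gripper's body presses on something with over 40 N, if the wrist force passes 120 N, or if a joint passes its speed limit or range.

## Working session

There is one attempt and no reset: what is moved stays moved. The work goes in short steps, Python scripts to look and compute and a tool call to move; the robot and the scene stay as the last step left them, time stands still between calls to the robot, and variables do not carry over. Pictures are saved under pics/ and viewed, at most 10 in all, crops included, and the job is handed in when it is done.

Besides the shell and the picture viewer there is one more tool, called after "Call:" as name([rows], argument=value, ...), one row to a line, values as JSON. play_rows: Moves the arm, as the interface text tells. Shifts and turns lie within -1 to 1; 1 stands for 0.2 m of shift or pi/2 rad of turn. Its arguments: {"type":"object","properties":{"commands":{"type":"array","items":{"type":"array","items":{"type":"array","items":{"type":"number","minimum":-1,"maximum":1}}}},"grip_force":{"type":"number"}},"required":["commands"]}

```bash
mkdir -p pics; cat > h.py <<'E'
import numpy as np, cv2
from bench import get_obs, viewer, r
from scipy.spatial.transform import Rotation as R
def K(f):
    F=210/np.tan(np.radians(f['fovy'])/2); return np.array([[F,0,f['cx']],[0,F,f['cy']],[0,0,1.]])
def c2w(f,o=None):
    if 'world_to_cam' in f: return np.linalg.inv(f['world_to_cam'])
    T=np.eye(4);T[:3,:3]=R.from_rotvec(o['orientation']).as_matrix();T[:3,3]=o['tcp_pos']; return T@f['hand_eye']
def ray(f,uv,o=None):
    p=cv2.undistortPoints(np.array([[uv]],float),K(f),np.array(f['distortion']))[0,0]
    T=c2w(f,o); return T[:3,3],T[:3,:3]@np.array([p[0],-p[1],-1])
def onz(f,uv,z,o=None):
    c,d=ray(f,uv,o); return c+d*(z-c[2])/d[2]
def proj(f,P,o=None):
    T=np.linalg.inv(c2w(f,o)); q=(T[:3,:3]@np.atleast_2d(P).T).T+T[:3,3]
    q=q*[1,-1,-1]; return cv2.projectPoints(q,np.zeros(3),np.zeros(3),K(f),np.array(f['distortion']))[0][:,0]
def save(f,n): cv2.imwrite('pics/'+n,cv2.cvtColor(f['pixels'],cv2.COLOR_RGB2BGR))
E
python3 - <<'E'
from h import *
o=get_obs(); print({k:np.round(v,3) for k,v in o.items()})
for c in ['scene','top','wrist']:
    f=viewer.grab_frame(c); save(f,c+'0.png')
    for t in ['bolt_knob','clamp_grip','bolt_head','leaf','pen','tin','amber_bottle','green_bottle']:
        for d in viewer.trace(f,t)[:1]:
            m=d['pixels']; ys,xs=np.nonzero(m); print(c,t,round(d['score'],2),d['rect'],m.sum(),xs.mean().round(1),ys.mean().round(1))
    print(c, c2w(f,o).round(3).tolist())
a=np.hstack([cv2.imread('pics/scene0.png'),cv2.imread('pics/top0.png')]); 
E
```

```text
{'clock': np.float64(0.0), 'joints': array([ 1.098,  0.478,  0.022,  1.556, -0.011,  1.109, -0.083]), 'qvel': array([-0.001,  0.001,  0.001,  0.001, -0.001, -0.001, -0.   ]), 'tau': array([-0.0000e+00, -5.9646e+01,  1.6080e+00, -2.8120e+01,  1.2000e-02,
        9.0000e-03,  0.0000e+00]), 'tcp_pos': array([ 0.241, -0.63 ,  0.23 ]), 'orientation': array([-3.088e+00, -5.700e-01,  1.000e-03]), 'contact_force': array([ 1.013,  0.52 , -0.915]), 'moment': array([-0.021, -0.045,  0.019]), 'gripper_force': np.float64(0.0), 'grip_width': np.float64(0.085)}
scene bolt_knob 0.87 [255.8, 163.4, 353.6, 182.2] 557 300.6 177.5
scene clamp_grip 0.74 [353.6, 168.2, 390.6, 195.2] 513 374.7 179.6
scene bolt_head 0.55 [255.5, 163.9, 353.6, 186.4] 464 303.2 177.7
scene leaf 0.82 [259.4, 165.2, 401.7, 220.7] 5267 335.6 196.9
scene pen 0.61 [243.6, 163.8, 422.8, 305.9] 19986 329.4 238.3
scene tin 0.79 [137.6, 171.5, 167.3, 207.5] 681 150.9 187.6
scene amber_bottle 0.6 [137.4, 172.8, 164.0, 205.2] 653 151.1 187.7
scene green_bottle 0.86 [361.8, 228.4, 377.7, 258.2] 378 372.4 242.3
scene [[0.19, -0.827, 0.528, 1.273], [0.982, 0.154, -0.112, -0.229], [0.011, 0.54, 0.842, 1.258], [0.0, 0.0, 0.0, 1.0]]
top bolt_knob 0.81 [206.1, 209.4, 299.2, 240.0] 392 255.3 223.3
top clamp_grip 0.53 [165.3, 197.6, 204.4, 215.9] 262 183.5 206.9
top bolt_head 0.98 [200.3, 204.7, 298.3, 235.3] 433 254.7 222.9
top pen 0.87 [135.1, 110.9, 324.2, 248.7] 15850 236.8 177.5
top tin 0.88 [385.6, 265.2, 413.6, 284.8] 485 399.1 275.1
top amber_bottle 0.47 [271.7, 167.2, 285.1, 188.3] 225 278.9 174.8
top green_bottle 0.7 [188.9, 164.8, 206.8, 186.3] 230 196.1 175.4
top [[-0.022, 0.994, -0.11, 0.432], [-1.0, -0.021, 0.016, -0.076], [0.013, 0.11, 0.994, 1.518], [0.0, 0.0, 0.0, 1.0]]
wrist [[0.356, 0.884, 0.301, 0.317], [-0.934, 0.338, 0.113, -0.6], [-0.002, -0.322, 0.947, 0.373], [0.0, 0.0, 0.0, 1.0]]
```

```bash
python3 - <<'E'
import cv2
a=cv2.imread('pics/scene0.png')[130:330,120:440]; b=cv2.imread('pics/top0.png')[90:310,120:440]
a=cv2.resize(a,(480,300),interpolation=2);b=cv2.resize(b,(436,300),interpolation=2)
import numpy as np
cv2.imwrite('pics/a.png',cv2.resize(cv2.imread('pics/top0.png')[90:310,120:440],(800,550),interpolation=2))
cv2.imwrite('pics/b.png',cv2.resize(cv2.imread('pics/scene0.png')[130:330,120:440],(800,500),interpolation=2))
E
```

```text
(no output)
```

View pics/a.png

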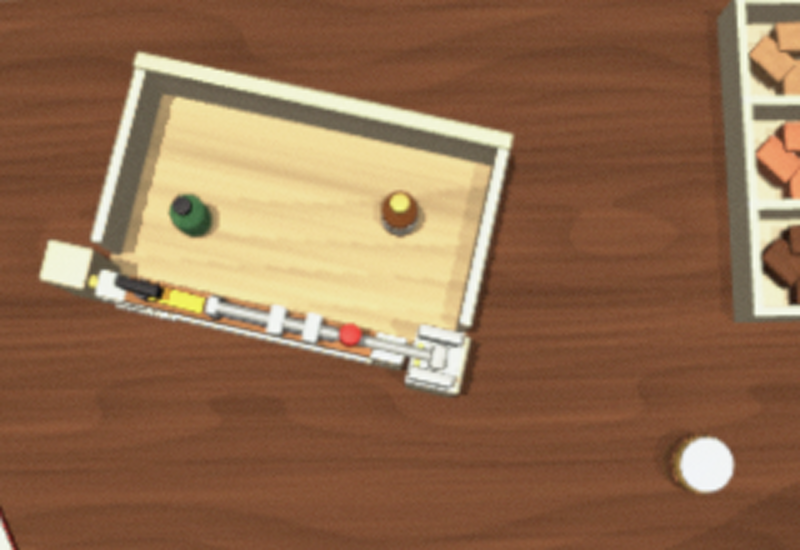

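View pics/b.png

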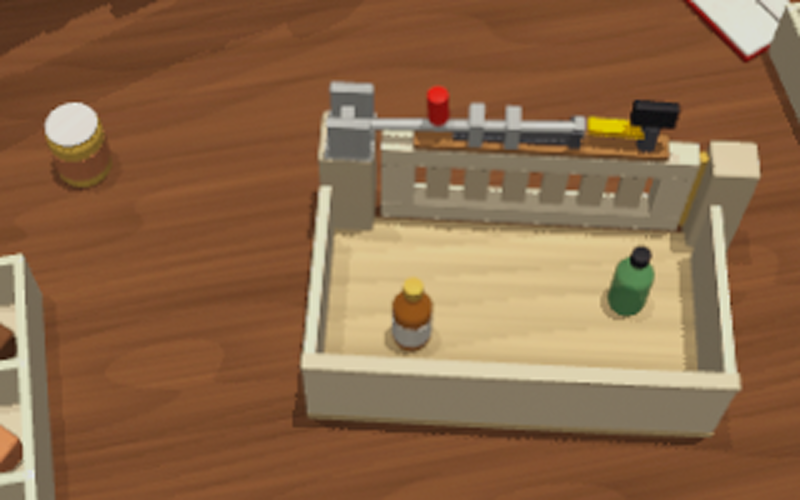

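The top view shows the red knob at about (259.6, 224), the clamp bar at (175, 205), and the yellow arm at (193.5, 210). The gate lies slightly turned, and the tin is far right.

```bash
python3 - <<'E'
from h import *
f=viewer.grab_frame('top'); g=viewer.grab_frame('scene')
def red(f):
    p=f['pixels'].astype(int); m=((p[...,0]>130)&(p[...,1]<60)&(p[...,2]<60)).astype(np.uint8)
    n,l,s,c=cv2.connectedComponentsWithStats(m); return [(s[i].tolist(),c[i].round(1).tolist()) for i in range(1,n) if s[i,4]>15]
print(red(f),red(g))
k=onz(f,(259.6,224),.230); c=onz(f,(175.3,205),.231)
print(k.round(4),c.round(4),np.linalg.norm(k-c))
ay=(c-k)[:2]; ay/=np.linalg.norm(ay); yaw=np.arctan2(-ay[0],ay[1]); print('pen yaw',yaw)
ax=np.array([ay[1],-ay[0]])
k0=(k[:2]+c[:2]-ay*(125-92)/1000)/2; print('pen origin',k0, 'grips',k0-ay*.092,k0+ay*.125)
P=lambda x,y,z:np.r_[k0+ax*x+ay*y,z]
print(proj(g,[P(0,-.092,.232),P(0,.125,.231),P(0,-.183,.188)]),'expect red top in scene ~ (295,168), bar (382,173)')
E
```

```text
[] [([155, 0, 14, 5, 60], [161.2, 1.8]), ([51, 11, 9, 8, 54], [54.8, 14.1]), ([535, 43, 11, 8, 62], [540.1, 46.5]), ([392, 127, 15, 14, 16], [399.1, 133.6]), ([291, 165, 9, 11, 61], [295.3, 168.7])]
[ 0.5306 -0.033   0.23  ] [0.5817 0.1747 0.231 ] 0.21394243150197026
pen yaw -0.24121055727786173
pen origin [0.55219449 0.05481982] grips [ 0.53021768 -0.03451674] [0.58205428 0.17620101]
[[294.33237731 165.45108831]
 [381.87242476 170.03338957]
 [257.87597282 174.15968881]] expect red top in scene ~ (295,168), bar (382,173)
```

Call:
play_rows([
  [[-1,0.76,-0.79,-0.55,0],[-1,0.76,-0.79,-0.55,0],[-1,0.76,-0.79,-0.55,0],[-1,0.76,-0.79,-0.55,0],[-1,0.76,-0.79,-0.55,0],[-1,0.76,-0.79,-0.55,0],[-1,0.76,-0.79,-0.55,0]],
])

```text
clock: 2.03
tcp_pos: [0.3318, -0.4235, 0.3456]
orientation: [3.083, 0.584, 0.009]
contact_force: [0.2, 0.2, -0.5]
grip_width: 0.0856
gripper_force: 0.0
```

Call:
play_rows([
  [[-1,0.76,-0.79,0,0],[-1,0.76,-0.79,0,0],[-1,0.76,-0.79,0,0],[-1,0.76,-0.79,0,0],[-1,0.76,-0.79,0,0],[-1,0.76,-0.79,0,0]],
])

```text
clock: 2.53
tcp_pos: [0.4147, -0.2204, 0.3418]
orientation: [-3.086, -0.583, -0.003]
contact_force: [0.9, 0.3, -0.3]
grip_width: 0.085
gripper_force: 0.0
```

Call:
play_rows([
  [[-1,0.76,-0.79,0,0],[-1,0.76,-0.79,0,0],[-1,0.76,-0.79,0,0],[-1,0.76,-0.79,0,0],[-1,0.76,-0.79,0,0],[-1,0.76,-0.79,0,0]],
])

```text
clock: 3.03
tcp_pos: [0.4994, -0.0181, 0.3417]
orientation: [-3.084, -0.582, -0.004]
contact_force: [-0.3, 0.5, -1.0]
grip_width: 0.0854
gripper_force: 0.0
```

Call:
play_rows([
  [[-1,0.76,-0.79,0,-0.61],[-1,0.76,-0.79,0,-0.61],[-1,0.76,-0.79,0,-0.61],[-1,0.76,-0.79,0,-0.61],[-1,0.76,-0.79,0,-0.61],[-1,0.76,-0.79,0,-0.61],[-1,0.76,-0.79,0,-0.61],[-1,0.76,-0.79,0,-0.61],[-1,0.76,-0.79,0,-0.61]],
])

```text
clock: 3.78
tcp_pos: [0.5837, 0.1765, 0.3408]
orientation: [-2.475, -1.934, 0.001]
contact_force: [1.0, -0.9, 0.2]
grip_width: 0.0853
gripper_force: 0.0
```

```bash
cat >> h.py <<'E'
k0=np.array([0.5522,0.0548]); yaw=-0.2412
def P(x,y,z):
    c,s=np.cos(yaw),np.sin(yaw); return np.r_[k0+[c*x-s*y,s*x+c*y],z]
def go(o,T,ya):
    # units to bring TCP to T with tool y at world angle ya
    M=R.from_rotvec(o['orientation']).as_matrix(); d=M.T@(np.array(T)-o['tcp_pos'])/.2
    a=np.arctan2(M[1,1],M[0,1]); t=-((ya-a+np.pi/2)%np.pi-np.pi/2)/(np.pi/2)
    return d.round(3),round(t,3)
def st():
    o=get_obs(); print('t',round(float(o['clock']),2),'tcp',o['tcp_pos'].round(4),'F',o['contact_force'].round(1),'w',round(float(o['grip_width']),4),'q',o['joints'].round(2),'z',R.from_rotvec(o['orientation']).as_matrix()[:,2].round(3)); return o
E
python3 - <<'E'
from h import *
o=st(); f=viewer.grab_frame('wrist')
print(proj(f,[P(0,.125,.231),P(0,.062,.191),P(0,.148,.231),P(0,.102,.231)],o).round(1))
print(go(o,P(0,.125,.203),yaw))
cv2.imwrite('pics/w1.png',cv2.cvtColor(f['pixels'],cv2.COLOR_RGB2BGR))
E
```

```text
t 3.78 tcp [0.5837 0.1765 0.3408] F [ 1.  -0.9  0.2] w 0.0853 q [ 0.12  0.37 -0.69  1.54  0.24  1.32 -0.84] z [-0.001  0.    -1.   ]
[[283.  207.3]
 [283.3 253.3]
 [282.9 180.7]
 [283.1 232.5]]
(array([-0.004, -0.007,  0.689]), np.float64(-0.002))
```

View pics/w1.png

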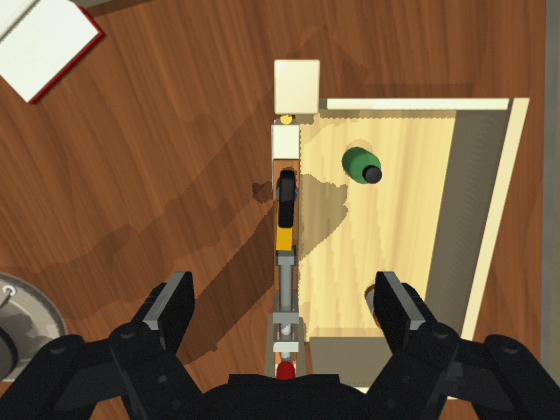

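The view shows the bar's top from about (286, 178) to (286, 227) and the yellow arm ending near (285, 250), a few mm off the prediction. I'll measure it.

```bash
python3 - <<'E'
from h import *
o=get_obs(); f=viewer.grab_frame('wrist'); p=f['pixels'].astype(int)
dark=(p.max(2)<60)
for v in [185,190,195,200,205,210,215,220,224,226,228,230]:
    x=np.nonzero(dark[v,270:305])[0]+270; print(v,x.min() if len(x) else None,x.max() if len(x) else None,end='; ')
yel=(p[...,0]>150)&(p[...,1]>100)&(p[...,2]<60)
ys,xs=np.nonzero(yel[200:280,270:305]);print('yel',ys.min()+200,ys.max()+200,xs.min()+270,xs.max()+270)
def pen(uv,z):
    w=onz(f,uv,z,o)[:2]-k0; c,s=np.cos(yaw),np.sin(yaw); return np.round([c*w[0]+s*w[1],-s*w[0]+c*w[1]],4)
ys+=200;xs+=270
for v in (235,240,245,249):
    q=xs[ys==v]
    if len(q): print('yel row',v,q.min(),q.max(),pen((q.mean(),v),.191))
print('arm end',pen((285,ys.max()+.5),.191),'bar',pen((286.5,227),.231),pen((288,175),.231),'hinge post side',pen((286,119),.15))
# red
rd=(p[...,0]>130)&(p[...,1]<60)&(p[...,2]<60); ys,xs=np.nonzero(rd[340:,260:310]); print('red',xs.min()+260,xs.max()+260,ys.min()+340,pen((xs.mean()+260,ys.min()+340),.232))
E
```

```text
185 277 295; 190 279 294; 195 279 295; 200 278 293; 205 279 293; 210 279 293; 215 279 292; 220 279 292; 224 279 292; 226 281 291; 228 None None; 230 None None; yel 215 249 276 292
yel row 235 277 291 [0.0006 0.0819]
yel row 240 277 291 [0.0006 0.0764]
yel row 245 276 291 [0.     0.0709]
yel row 249 277 291 [0.0005 0.0664]
arm end [0.0015 0.0658] bar [0.0029 0.1067] [0.0044 0.1523] hinge post side [0.0037 0.1922]
red 287 287 375 [ 0.0024 -0.0558]
```

Call:
play_rows([
  [[-1,0.016,0.006,0.3,0.03],[-1,0.016,0.006,0.55,0.03],[-1,0.016,0.006,0.69,0.03],[-1,0.016,0.006,0.69,0.03],[-1,0.016,0.006,0.69,0.03],[1,0.016,0.006,0.69,0.03],[1,0.016,0.006,0.69,0.03],[1,0.016,0.006,0.69,0.03],[1,0.016,0.006,0.69,0.03],[1,0.016,0.006,0.69,0.03],[1,0.016,0.006,0.69,0.03],[1,0.016,0.006,0.69,0.03]],
], grip_force=40)

```text
clock: 4.88
tcp_pos: [0.5864, 0.1795, 0.2045]
orientation: [2.523, 1.87, 0.004]
contact_force: [1.4, -0.2, 4.5]
grip_width: 0.0124
gripper_force: 41.9
```

```bash
python3 - <<'E'
from h import *
o=st();print(o['gripper_force'],o['moment'])
E
```

```text
t 4.88 tcp [0.5864 0.1795 0.2045] F [ 1.4 -0.2  4.5] w 0.0124 q [ 0.08  0.48 -0.64  1.7   0.32  1.06 -0.96] z [ 0.003  0.    -1.   ]
41.87163591384888 [-0.0797401  -0.14742442  0.12203281]
```

Call:
play_rows([
  [[1,0,0,0,0.08],[1,0,0,0,0.16],[1,0,0,0,0.24],[1,0,0,0,0.32],[1,0,0,0,0.4],[1,0,0,0,0.48],[1,0,0,0,0.56],[1,0,0,0,0.64],[1,0,0,0,0.72],[1,0,0,0,0.8],[1,0,0,0,0.87],[1,0,0,0,0.92]],
])

```text
clock: 5.88
tcp_pos: [0.5867, 0.1785, 0.2045]
orientation: [3.129, -0.276, 0.005]
contact_force: [1.5, -3.8, 4.3]
grip_width: 0.0123
gripper_force: 41.9
```

```bash
python3 - <<'E'
from h import *
o=st();print(o['gripper_force'],o['moment'],go(o,o['tcp_pos'],yaw))
E
```

```text
t 5.88 tcp [0.5867 0.1785 0.2045] F [ 1.5 -3.8  4.3] w 0.0123 q [-0.14  0.42 -0.34  1.72  0.16  1.02 -2.28] z [ 0.003 -0.001 -1.   ]
41.914599537849426 [-0.72863809 -0.33088419  0.14569411] (array([0., 0., 0.]), np.float64(-0.959))
```

Call:
play_rows([
  [[0,0,0,0,0.92],[0,0,0,0,0],[0,0,0,0,0],[0,0,0,-0.2,0],[0,0,0,-0.4,0],[-1,0,0,-0.6,0],[-1,0,0.2,-0.6,0],[-1,0,0.4,-0.6,0],[-1,0,0.4,-0.6,0]],
])

```text
clock: 6.63
tcp_pos: [0.5719, 0.0915, 0.324]
orientation: [3.124, -0.283, 0.002]
contact_force: [0.8, -1.6, -0.8]
grip_width: 0.0852
gripper_force: 0.0
```

```bash
python3 - <<'E'
from h import *
o=st();print(go(o,P(0.0025,-.088,.33),yaw))
E
```

```text
t 6.63 tcp [0.5719 0.0915 0.324 ] F [ 0.8 -1.6 -0.8] w 0.0852 q [-0.01  0.27 -0.31  1.66  0.09  1.23 -2.1 ] z [ 0.001 -0.005 -1.   ]
(array([-0.078,  0.638, -0.027]), np.float64(-0.962))
```

Call:
play_rows([
  [[-1,-0.08,0.64,0,-0.96],[-1,-0.08,0.64,0,-0.96],[-1,-0.08,0.64,0,-0.96],[-1,-0.08,0.64,0,-0.96],[-1,-0.08,0.64,0,-0.96],[-1,-0.08,0.64,0,-0.96],[-1,-0.08,0.64,0,-0.96],[-1,-0.08,0.64,0,-0.96],[-1,-0.08,0.64,0,-0.96],[-1,-0.08,0.64,0,-0.96],[-1,-0.08,0.64,0,-0.96],[-1,-0.08,0.64,0,-0.96]],
])

```text
clock: 7.63
tcp_pos: [0.5342, -0.0227, 0.323]
orientation: [-2.495, -1.908, 0.001]
contact_force: [-0.2, 0.3, 0.5]
grip_width: 0.0853
gripper_force: 0.0
```

```bash
python3 - <<'E'
from h import *
o=st(); f=viewer.grab_frame('wrist'); p=f['pixels'].astype(int); save(f,'w2.png')
def pen(uv,z):
    w=onz(f,uv,z,o)[:2]-k0; c,s=np.cos(yaw),np.sin(yaw); return np.round([c*w[0]+s*w[1],-s*w[0]+c*w[1]],4)
rd=((p[...,0]>110)&(p[...,1]<60)&(p[...,2]<60)).astype(np.uint8)
n,l,s,c=cv2.connectedComponentsWithStats(rd)
for i in range(1,n):
    if s[i,4]>60: print(s[i],c[i],pen(c[i],.232))
print('pred',proj(f,[P(0,-.092,.232),P(0.0025,-.088,.232),P(0.0025,-.088,.19)],o).round(1), go(o,P(.0025,-.088,.205),yaw))
E
```

```text
t 7.63 tcp [ 0.5342 -0.0227  0.323 ] F [-0.2  0.3  0.5] w 0.0853 q [ 0.3   0.2  -0.43  1.75  0.09  1.21 -0.42] z [-0.001  0.    -1.   ]
[274 197  27  40 819] [287.12576313 216.72405372] [ 0.0028 -0.0819]
pred [[283.9 228.7]
 [286.9 224. ]
 [286.4 207.3]] (array([-0.042,  0.009,  0.59 ]), np.float64(-0.015))
```

View pics/w2.png

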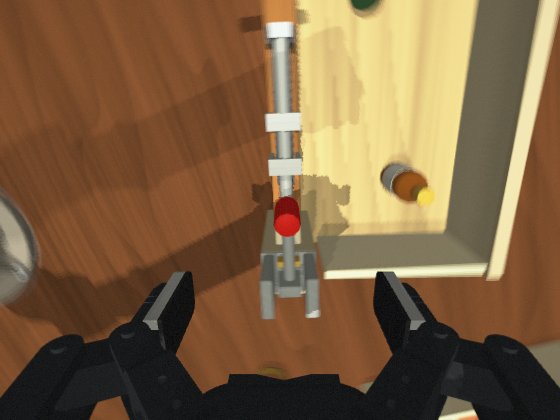

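Call:
play_rows([
  [[-1,-0.042,0.009,0.2,-0.015],[-1,-0.042,0.009,0.4,-0.015],[-1,-0.042,0.009,0.59,-0.015],[-1,-0.042,0.009,0.59,-0.015],[-1,-0.042,0.009,0.59,-0.015],[1,-0.042,0.009,0.59,-0.015],[1,-0.042,0.009,0.59,-0.015],[1,-0.042,0.009,0.59,-0.015],[1,-0.042,0.009,0.59,-0.015],[1,-0.042,0.009,0.59,-0.015],[1,-0.042,0.009,0.59,-0.015],[1,-0.042,0.009,0.59,-0.015]],
], grip_force=50)

```text
clock: 8.68
tcp_pos: [0.5345, -0.0314, 0.2064]
orientation: [2.476, 1.932, 0.002]
contact_force: [-1.2, -0.1, 5.3]
grip_width: 0.0201
gripper_force: 48.6
```

```bash
python3 - <<'E'
from h import *
o=st(); f=viewer.grab_frame('top'); p=f['pixels'].astype(int)
yel=(p[...,0]>150)&(p[...,1]>120)&(p[...,2]<70); ys,xs=np.nonzero(yel[190:250,150:230]); print('yellow',len(xs), xs.mean()+150 if len(xs) else 0, ys.mean()+190 if len(xs) else 0)
print('arm pred shut',proj(f,[P(0,.129-.03,.191)]),'turned',proj(f,[P(-.03,.129,.191)]))
E
```

```text
t 8.68 tcp [ 0.5345 -0.0314  0.2064] F [-1.2 -0.1  5.3] w 0.0201 q [ 0.29  0.31 -0.42  1.89  0.15  0.97 -0.44] z [ 0.002 -0.    -1.   ]
yellow 25 175.88 220.0
arm pred shut [[187.5730346  208.83913289]] turned [[173.45839595 217.7226661 ]]
```

Call:
play_rows([
  [[1,0,0,-0.02,0],[1,0,0,-0.04,0],[1,0,0,-0.06,0],[1,0,0,-0.06,0],[1,0,0,-0.06,0]],
])

```text
clock: 9.15
tcp_pos: [0.534, -0.0286, 0.2169]
orientation: [-2.473, -1.934, -0.003]
contact_force: [3.8, 7.1, -7.1]
grip_width: 0.0202
gripper_force: 49.3
```

```bash
python3 - <<'E'
from h import *
o=st()
E
```

```text
t 9.15 tcp [ 0.534  -0.0286  0.2169] F [ 3.8  7.1 -7.1] w 0.0202 q [ 0.3   0.29 -0.43  1.88  0.14  0.99 -0.44] z [ 0.     0.003 -1.   ]
```

Call:
play_rows([
  [[1,0.02,0,-0.005,0],[1,0.05,0,-0.005,0],[1,0.08,0,-0.005,0],[1,0.11,0,-0.005,0],[1,0.14,0,-0.005,0],[1,0.17,0,-0.005,0],[1,0.2,0,-0.005,0],[1,0.23,0,-0.005,0],[1,0.25,0,-0.005,0],[1,0.26,0,-0.005,0],[1,0.26,0,-0.005,0]],
])

```text
clock: 10.07
tcp_pos: [0.5468, 0.0202, 0.2183]
orientation: [-2.476, -1.933, -0.001]
contact_force: [1.5, 1.9, -7.2]
grip_width: 0.0207
gripper_force: 49.5
```

```bash
python3 - <<'E'
from h import *
o=st(); f=viewer.grab_frame('wrist'); save(f,'w3.png')
w=o['tcp_pos'][:2]-k0; c,s=np.cos(yaw),np.sin(yaw); print('pen',c*w[0]+s*w[1],-s*w[0]+c*w[1])
E
```

```text
t 10.07 tcp [0.5468 0.0202 0.2183] F [ 1.5  1.9 -7.2] w 0.0207 q [ 0.21  0.32 -0.44  1.85  0.16  1.01 -0.54] z [ 0.     0.001 -1.   ]
pen 0.0030467654594829342 -0.034885676908694534
```

View pics/w3.png

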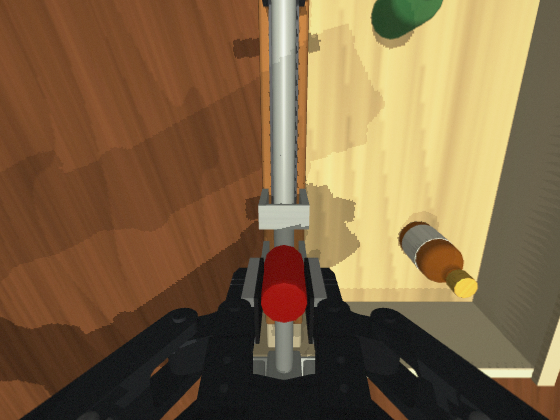

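Call:
play_rows([
  [[1,0.0,-0.034,-0.005,0.019],[1,0.002,-0.069,-0.005,0.038],[1,0.005,-0.103,-0.005,0.057],[1,0.008,-0.137,-0.005,0.076],[1,0.013,-0.171,-0.005,0.095],[1,0.018,-0.205,-0.005,0.115],[1,0.025,-0.239,-0.005,0.134],[1,0.033,-0.272,-0.005,0.153],[1,0.041,-0.305,-0.005,0.172],[1,0.051,-0.338,-0.005,0.191],[1,0.051,-0.338,-0.005,0.191],[1,0.051,-0.338,-0.005,0.191]],
])

```text
clock: 11.12
tcp_pos: [0.4839, 0.0456, 0.2197]
orientation: [2.736, 1.542, 0.002]
contact_force: [1.9, -0.1, -5.4]
grip_width: 0.0204
gripper_force: 49.6
```

```bash
python3 - <<'E'
from h import *
o=st(); f=viewer.grab_frame('top'); print(np.abs(o['qvel']).max())
w=o['tcp_pos'][:2]-k0; c,s=np.cos(yaw),np.sin(yaw); x,y=c*w[0]+s*w[1],-s*w[0]+c*w[1];print('pen',x,y,'theta',np.arctan2(.0028-x,.194-y),'r',np.hypot(x-.0028,.194-y))
cv2.imwrite('pics/t4.png',cv2.resize(cv2.cvtColor(f['pixels'],cv2.COLOR_RGB2BGR)[90:310,120:440],(800,550)))
E
```

```text
t 11.12 tcp [0.4839 0.0456 0.2197] F [ 1.9 -0.1 -5.4] w 0.0204 q [ 0.16  0.21 -0.43  1.99  0.11  0.97 -0.87] z [ 0.001  0.    -1.   ]
0.012065205789894808
pen -0.06414744277016972 -0.025301161098876694 theta 0.29629036184923935 r 0.2292923011197293
```

View pics/t4.png

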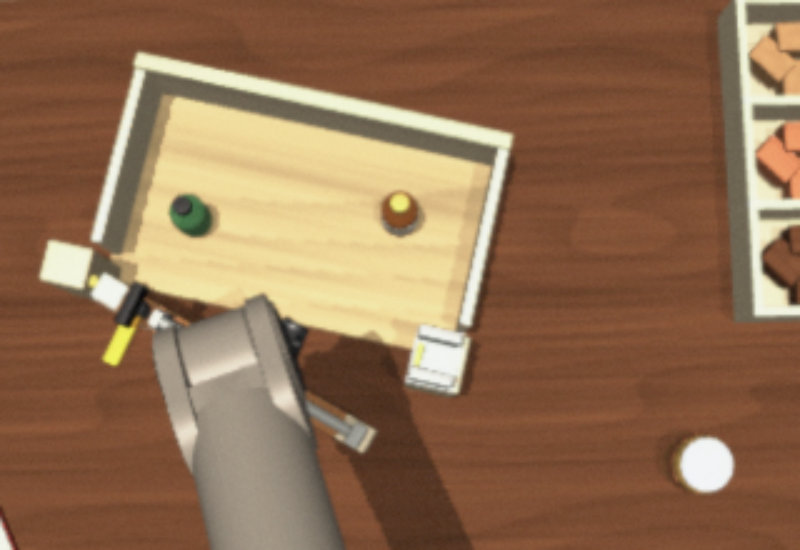

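The gate is open with its free edge at about (360, 435), the clamp arm points towards the robot at (120, 340), and the bottles and tin are unmoved. I'll let it settle, then hand in.

Call:
play_rows([
  [[1,0,0,0,0],[1,0,0,0,0],[1,0,0,0,0],[1,0,0,0,0],[1,0,0,0,0],[1,0,0,0,0]],
])

```text
clock: 11.67
tcp_pos: [0.4838, 0.0455, 0.2194]
orientation: [2.738, 1.541, 0.001]
contact_force: [2.3, -0.1, -5.1]
grip_width: 0.0204
gripper_force: 49.6
```

```bash
python3 - <<'E'
from h import *
o=st(); print(np.abs(o['qvel']).max(), r.hand_in())
E
```

```text
t 11.67 tcp [0.4838 0.0455 0.2194] F [ 2.3 -0.1 -5.1] w 0.0204 q [ 0.16  0.21 -0.43  1.99  0.11  0.97 -0.87] z [ 0.  0. -1.]
the job is handed in; nothing more can be done
0.0023368555287748517 None
```

I handed the job in at 11.7 s with the clamp turned, the bolt drawn about 50 mm and the gate held still about 0.30 rad open (roughly 10 cm); the bottles and tin look unmoved, and the hand-in returned no verdict.

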